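# Line up the spice jars by height on the stall's display plank

## Robot

A 6-joint arm with a two-finger parallel gripper is mounted at the origin on the work surface. World frame = base frame: x ahead of the robot, y to its left, z up, the work surface at z = 0. Lengths are in m, angles in rad, forces in N, time in s.
With the tool pointing down it reaches from about 0.275 to 0.775 m from the base axis. Payload 14.6 kg.
Tool frame: the origin (TCP) lies midway between the tips of the shut fingers; the grasp point (between the pads) lies 19 mm behind it; z points along the fingers, y is the line along which they close (so a half turn about z gives the same grasp; the last joint's range is limited). The gripper opens to 85 mm and grips with 20 to 120 N. Pads are 22 mm wide; open, the fingers measure 114 mm over their backs; the gripper's body (76 mm by 85 mm) begins 54 mm behind the grasp point. The pads swing forward as they close: fully open they stand 13 mm farther back than shut.
Start: joints at [-1.274, 0.263, -0.048, 1.259, 0, 1.415], TCP at [0.229, -0.472, 0.231] pointing down, gripper open.
Joint ranges: [-2.65, 2.65], [-0.89, 1.7], [-1.18, 1.37], [-2.13, 2.11], [-1.35, 1.29], [-3.14, 3.14]. Speed limits (rad/s): [1.89, 1.89, 2.57, 2.79, 3.14, 3.14].

## Interface

Orientations are given as a rotation vector (axis times angle).
In Python, from plant import manip gives the robot as it stands.
- The arm moves only by the shell command python3 -m crank 'ROWS' [FORCE]. ROWS is JSON, a list of rows, each a list of 3 entries, a list of its own where there are three numbers: the finger opening in m, from 0 to 0.0854, then the shift along the world's x, y, z in m, then the turn about the world's z in units of 5 degrees (1.0 is 5 degrees). A call has 1 to 10 rows; each row shifts and turns the commanded pose from where the row before left it; what a row does not reach is not made up. A row lasts 1/12 s, in which the tool goes at most 41.7 mm and 7.16 degrees, less where a joint would pass 70% of its speed; a pose out of reach is approached as far as the arm can. A call with a gripper value outside its range is refused whole. The fingers move at their own pace and stop on an object; FORCE is the grip in N (left out, the last holds). Time passes only in rows, so rows that do not move let the fingers close. It gives the time, the measured TCP pose, the force, the opening and the grip force at its end, in the units of the state.
- manip.get_state(): the state, without advancing time (a new reading comes with each control period).
- manip.get_image(name): name is "scene" or "top" or "wrist"; returns a dict with "img" (400x640x3 uint8, red, green, blue), "vfov" (degrees; the focal length in pixels is half the picture's height over the tangent of half this angle, whatever the lens; pixels are square), "cx", "cy" (the principal point, pixels), "k1" (the pictures are not rectified: a ray, as slopes to the right and down, at radius r is drawn at 1 + k1 r^2 times it, then the intrinsics apply), "R" (3x3) and "t" (3): a world point X has camera coordinates R X + t. Camera axes: x right, y down, z forward; pixel columns grow to the right and rows downward; lengths in m; the calibration is good to about 2 mm. A picture is of the moment at which its call begins. There is no depth.
- manip.close_job(): hands the job in; it is judged then, once.
The state is a dict: "time_s": time; "qpos": joint angles; "joint_vel": joint speeds; "joint_torque": joint torques, N m; "eef_pos": TCP position; "tcp_rot": TCP orientation; "ft_force": force on the tool from outside, world axes, zero at the start; "torque": the same for the moment, N m; "opening": finger opening in m; "gripper_force": force on a finger pad.
Only numpy, scipy, OpenCV 4.12 (cv2) and the standard library are available. Lean on these libraries where they do the work, as an engineer would, in place of code of your own. Each camera call takes 0.05 s, during which the arm holds its last target. There are 200 camera calls.

## Task

Dress the front of the spice stall: stand the four amber spice jars on the row of four cork coasters in order of height, the tallest on the coaster next to the orange price card, then down to the shortest at the herb pot's end. Each jar stands upright, centred on its own coaster; set them down gently, without dropping or knocking any over, and leave the mortar where it is.

Things in the scene. Friction and masses are not known exactly. Their poses are not given: they have to be found in the camera images.
- jar_a: Loose closed round spice jar, amber glass with a plain white lid: the tallest, slim one. 40 mm diameter, 115 mm tall including the lid (lid: top 13 mm, 36 mm diameter). About 0.13 to 0.38 kg. Origin: centre of its underside; z up when it stands. At the start it stands upright on the counter (z = 0) on the robot's side of the plank. Grip it across its diameter.
- jar_b: Loose closed round spice jar, amber glass with a plain white lid: the second tallest, stout one. 52 mm diameter, 95 mm tall including the lid (lid: top 13 mm, 48 mm diameter). About 0.13 to 0.38 kg. Origin: centre of its underside; z up when it stands. At the start it stands upright on the counter (z = 0) on the robot's side of the plank. Grip it across its diameter.
- jar_c: Loose closed round spice jar, amber glass with a plain white lid: the second shortest, slim one. 44 mm diameter, 75 mm tall including the lid (lid: top 13 mm, 40 mm diameter). About 0.13 to 0.38 kg. Origin: centre of its underside; z up when it stands. At the start it stands upright on the counter (z = 0) on the robot's side of the plank. Grip it across its diameter.
- jar_d: Loose closed round spice jar, amber glass with a plain white lid: the shortest and widest, squat one. 56 mm diameter, 55 mm tall including the lid (lid: top 13 mm, 52 mm diameter). About 0.13 to 0.38 kg. Origin: centre of its underside; z up when it stands. At the start it stands upright on the counter (z = 0) on the robot's side of the plank. Grip it across its diameter.
- coaster1: Round cork coaster, 66 mm diameter, 4 mm thick, fixed on a white plank (520 x 100 x 18 mm); number 1 of a straight row of four at 90 mm spacing, counted from the robot's left (+y end). Origin: centre of its underside, 18 mm above the counter, so jars on it stand 22 mm above the counter; its y axis runs along the row. The plank lies in a new place, at a new angle, each time.
- coaster2: Round cork coaster, 66 mm diameter, 4 mm thick, fixed on a white plank (520 x 100 x 18 mm); number 2 of a straight row of four at 90 mm spacing, counted from the robot's left (+y end). Origin: centre of its underside, 18 mm above the counter, so jars on it stand 22 mm above the counter; its y axis runs along the row. The plank lies in a new place, at a new angle, each time.
- coaster3: Round cork coaster, 66 mm diameter, 4 mm thick, fixed on a white plank (520 x 100 x 18 mm); number 3 of a straight row of four at 90 mm spacing, counted from the robot's left (+y end). Origin: centre of its underside, 18 mm above the counter, so jars on it stand 22 mm above the counter; its y axis runs along the row. The plank lies in a new place, at a new angle, each time.
- coaster4: Round cork coaster, 66 mm diameter, 4 mm thick, fixed on a white plank (520 x 100 x 18 mm); number 4 of a straight row of four at 90 mm spacing, counted from the robot's left (+y end). Origin: centre of its underside, 18 mm above the counter, so jars on it stand 22 mm above the counter; its y axis runs along the row. The plank lies in a new place, at a new angle, each time.
- card_stand: Price card: black foot 40 x 40 mm with a blank orange card leaning on it, 55 mm high in all, fixed on the plank 90 mm beyond either the first or the last coaster (a terracotta herb pot, about 65 mm high with leaves, is at the other end). Marks the end where the tallest jar goes. Origin: centre of the foot's underside.
- mortar: Small open marble mortar, 70 mm across the rim, 45 mm high, loose, standing among the jars. Not part of the job: to be left where it is. Origin: centre of its underside.

How it is judged:
At the end, for the whole second after the job is handed in: Counting from the coaster next to the price card, the jars stand tallest to shortest, one per coaster, each with its centre within 12 mm of its coaster's centre, its underside on the coaster (within 6 mm), upright within 0.1 rad, released and at rest (((horizontal distance between card_stand and coaster1 below 0.12 m and horizontal distance between jar_a and coaster1 below 0.012 m and z of jar_a in the frame of coaster1 between 0 and 0.01 m and horizontal distance between jar_b and coaster2 below 0.012 m and z of jar_b in the frame of coaster2 between 0 and 0.01 m and horizontal distance between jar_c and coaster3 below 0.012 m and z of jar_c in the frame of coaster3 between 0 and 0.01 m and horizontal distance between jar_d and coaster4 below 0.012 m and z of jar_d in the frame of coaster4 between 0 and 0.01 m) or (horizontal distance between card_stand and coaster4 below 0.12 m and horizontal distance between jar_a and coaster4 below 0.012 m and z of jar_a in the frame of coaster4 between 0 and 0.01 m and horizontal distance between jar_b and coaster3 below 0.012 m and z of jar_b in the frame of coaster3 between 0 and 0.01 m and horizontal distance between jar_c and coaster2 below 0.012 m and z of jar_c in the frame of coaster2 between 0 and 0.01 m and horizontal distance between jar_d and coaster1 below 0.012 m and z of jar_d in the frame of coaster1 between 0 and 0.01 m)) and angle between each of jar_a, jar_b, jar_c, jar_d's own z axis and vertical below 0.1 rad and linear speed of each of jar_a, jar_b, jar_c, jar_d below 0.02 m/s and angular speed of each of jar_a, jar_b, jar_c, jar_d below 0.2 rad/s and contact force between the fingers and jar_a below 0.05 N and contact force between the fingers and jar_b below 0.05 N and contact force between the fingers and jar_c below 0.05 N and contact force between the fingers and jar_d below 0.05 N); the robot touches nothing.
It fails at once if jar_a is dropped, flung or knocked over (it moves faster than 0.5 m/s while not held by the fingers) (linear speed of jar_a above 0.5 m/s and contact force between the fingers and jar_a below 0.01 N).
It fails at once if jar_b is dropped, flung or knocked over (it moves faster than 0.5 m/s while not held by the fingers) (linear speed of jar_b above 0.5 m/s and contact force between the fingers and jar_b below 0.01 N).
It fails at once if jar_c is dropped, flung or knocked over (it moves faster than 0.5 m/s while not held by the fingers) (linear speed of jar_c above 0.5 m/s and contact force between the fingers and jar_c below 0.01 N).
It fails at once if jar_d is dropped, flung or knocked over (it moves faster than 0.5 m/s while not held by the fingers) (linear speed of jar_d above 0.5 m/s and contact force between the fingers and jar_d below 0.01 N).
It fails at once if the mortar is shifted by more than 20 mm (distance of mortar from where it was at the start of the episode above 0.02 m).
It also fails if it takes over 120 s, if anything falls off the work surface, if the arm or the gripper's body presses on something with over 40 N, if the wrist force passes 120 N, or if a joint passes its speed limit or range.

## Working session

There is one attempt and no reset: what is moved stays moved. The work goes in short steps, Python scripts to look and compute and a shell command to move; the robot and the scene stay as the last step left them, time stands still between calls to the robot, and variables do not carry over. Pictures are saved under pics/ and viewed, at most 14 in all, crops included, and the job is handed in when it is done.

```bash
ls; mkdir -p pics; cat > h.py <<'E'
import numpy as np, cv2
from plant import manip
def get(n):
    d=manip.get_image(n); return d
def ray(d,u,v):
    f=200/np.tan(np.radians(d["vfov"])/2)
    p=np.array([(u-d["cx"])/f,(v-d["cy"])/f]); q=p.copy()
    for _ in range(20): q=p/(1+d["k1"]*(q@q))
    R=np.array(d["R"]);t=np.array(d["t"])
    return -R.T@t, R.T@np.array([q[0],q[1],1.])
def onz(d,u,v,z):
    c,r=ray(d,u,v); return c+r*(z-c[2])/r[2]
def save(d,name): cv2.imwrite("pics/"+name,cv2.cvtColor(d["img"],cv2.COLOR_RGB2BGR))
E
python3 - <<'E'
from h import *
for n in("top","scene"):
    d=get(n);save(d,n+"1.png");print(n,d["vfov"],d["cx"],d["cy"],d["k1"],ray(d,320,200))
print(manip.get_state())
E
```

```text
pics
top 57.4892120622597 322.50602938544193 199.44804276935204 -0.008878835960089577 (array([ 0.46868361, -0.00531293,  0.8235759 ]), array([ 0.10644349,  0.00605106, -0.99432525]))
scene 46.340539276322545 318.85283986371496 195.13710311141492 -0.13169735785780576 (array([0.88124513, 0.62734135, 0.53991925]), array([-0.38560317, -0.71606465, -0.5819587 ]))
{'time_s': 0.1, 'qpos': array([-1.27428845e+00,  2.63453329e-01, -4.88564228e-02,  1.25937302e+00,
        9.46832174e-06,  1.41551145e+00]), 'joint_vel': array([ 0.0007038 , -0.00230452,  0.00208614, -0.00141113, -0.00032324,
       -0.00014804]), 'joint_torque': array([ 6.40864382e-04, -6.38577747e+01,  3.85065007e+01,  1.01533197e-02,
       -2.52673481e-04, -2.45347167e-06]), 'eef_pos': array([ 0.22914113, -0.47210024,  0.23089071]), 'tcp_rot': array([-3.06091407e+00, -7.03455888e-01,  8.33804466e-05]), 'ft_force': array([ 1.26241739,  0.63239943, -0.34954618]), 'torque': array([ 0.05253146, -0.04447089,  0.03091585]), 'gripper_force': 0.0, 'opening': 0.08523828973226806}
```

View pics/top1.png

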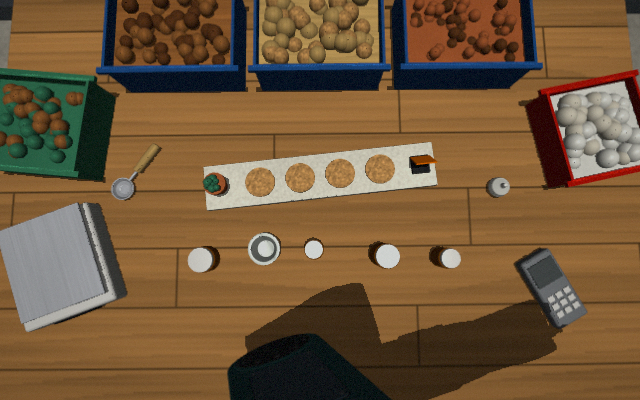

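View pics/scene1.png

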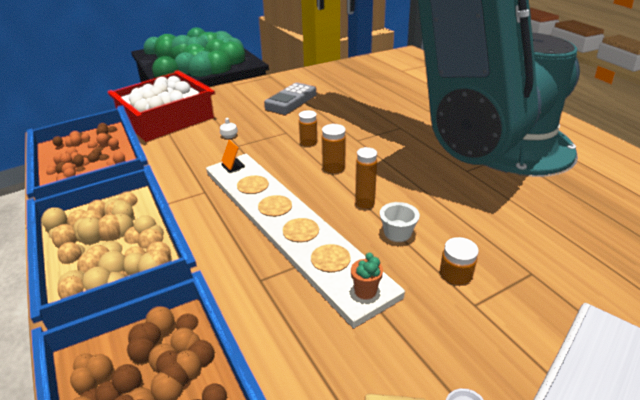

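The top view shows the lids of jar_d (202,259), jar_a (314,249), jar_b (387,256) and jar_c (449,258), with the mortar at (264,249). The coasters are at (260,182) to (380,169). The card is at the right, −y, end (421,163), so jar_a goes on coaster4, b on 3, c on 2 and d on 1.

```bash
python3 - <<'E'
from h import *
d=get("top");img=d["img"];hsv=cv2.cvtColor(img,cv2.COLOR_RGB2HSV)
def comp(mask,u,v,r=24):
    m=np.zeros_like(mask);m[v-r:v+r,u-r:u+r]=mask[v-r:v+r,u-r:u+r]
    n,l,s,c=cv2.connectedComponentsWithStats(m); k=l[v,u]
    pts=cv2.findContours((l==k).astype(np.uint8),0,2)[0][0]
    return c[k],s[k],cv2.minEnclosingCircle(pts)
white=((hsv[...,1]<70)&(hsv[...,2]>150)).astype(np.uint8)
for n,u,v,z in(("d",202,259,.055),("a",314,249,.115),("b",387,256,.095),("c",449,258,.075),("mortar",264,249,.045)):
    c,s,(e,r)=comp(white,u,v); p=onz(d,*(e if n=="mortar" else c),z)
    print(n,c.round(1),s[2:],np.round(e,1),round(r,1),"xy",p.round(4),"enc",onz(d,*e,z).round(4),"diam",np.linalg.norm(onz(d,c[0]+r,c[1],z)-onz(d,c[0]-r,c[1],z)).round(4))
print(hsv[182,260],hsv[169,380],hsv[190,230])
cork=((hsv[...,1]>75)&(hsv[...,2]>90)).astype(np.uint8)
P=[]
for u,v in((260,182),(300,177),(340,173),(380,169)):
    c,s,(e,r)=comp(cork,u,v,19); p=onz(d,*c,.022);P.append(p);print(c.round(1),s[2:],p.round(4))
P=np.array(P);print(np.linalg.norm(np.diff(P,axis=0),axis=1))
E
```

```text
d [199.3 259.6] [ 24  24 462] [199.2 259.7] 12.4 xy [0.429  0.2525 0.055 ] enc [0.4288 0.2528 0.055 ] diam 0.0519
a [313.3 249.2] [ 18  18 256] [313.3 249.2] 9.0 xy [0.4493 0.0131 0.115 ] enc [0.4494 0.013  0.115 ] diam 0.0346
b [387.6 255.9] [ 24  24 444] [387.6 255.9] 12.0 xy [ 0.4339 -0.1333  0.095 ] enc [ 0.4339 -0.1333  0.095 ] diam 0.0473
c [450.9 258.1] [ 19  19 288] [451. 258.] 9.5 xy [ 0.4268 -0.2653  0.075 ] enc [ 0.427  -0.2655  0.075 ] diam 0.0386
mortar [265.4 248.2] [ 16  17 215] [265.5 248.1] 8.3 xy [0.451  0.1161 0.045 ] enc [0.451  0.1161 0.045 ] diam 0.035
[ 17 149 192] [ 16 144 191] [ 25  23 200]
[259.6 181.5] [ 30  30 696] [0.5975 0.1335 0.022 ]
[299.6 177.2] [ 30  30 693] [0.6062 0.0443 0.022 ]
[339.7 172.9] [ 30  29 687] [ 0.6147 -0.045   0.022 ]
[379.5 168.3] [ 30  29 683] [ 0.624  -0.1342  0.022 ]
[0.08960832 0.08977741 0.08960071]
```

Spacing comes out at 89.7 mm against the 90 given, and the lid diameters match. I'll close the fingers across the plank with the tool yaw at about 5.7°. First I move above jar_c and turn about 70°.

```bash
python3 -m crank '[[0.085,[0.02,0.021,0],1.4],[0.085,[0.02,0.021,0],1.4],[0.085,[0.02,0.021,0],1.4],[0.085,[0.02,0.021,0],1.4],[0.085,[0.02,0.021,0],1.4],[0.085,[0.02,0.021,0],1.4],[0.085,[0.02,0.021,0],1.4],[0.085,[0.02,0.021,0],1.4],[0.085,[0.02,0.021,0],1.4],[0.085,[0.018,0.018,0],1.4]]' 30
cat > st.py <<'E'
from h import *
import sys
from scipy.spatial.transform import Rotation as Ro
T=dict(c=(.4268,-.2653),b=(.4339,-.1333),a=(.4493,.0131),d=(.429,.2525),C1=(.5975,.1335),C2=(.6062,.0443),C3=(.6147,-.045),C4=(.624,-.1342))
s=manip.get_state();R=Ro.from_rotvec(s["tcp_rot"]).as_matrix()
p=s["eef_pos"];print(s["time_s"],p.round(4),"yaw",np.degrees(np.arctan2(R[1,1],R[0,1])).round(2),"tilt",R[2].round(4),"open",round(s["opening"],4),s["ft_force"].round(1),s["gripper_force"])
for k in sys.argv[1:]: print(k,(np.array(T[k])-p[:2]).round(4))
E
python3 st.py c
```

```text
time_s: 0.98
eef_pos: [0.4281, -0.2638, 0.2312]
tcp_rot: [-2.097, -2.339, -0.0]
ft_force: [-0.8, -0.4, -0.2]
opening: 0.085
gripper_force: 0.0
0.9833 [ 0.4281 -0.2638  0.2312] yaw 6.25 tilt [ 2.e-04 -1.e-04 -1.e+00] open 0.085 [-0.8 -0.4 -0.2] 0.0
c [-0.0013 -0.0015]
```

```bash
python3 -m crank '[[0.085,[-0.001,-0.002,-0.035],0],[0.085,[0,0,-0.035],0],[0.085,[0,0,-0.035],0],[0.085,[0,0,-0.035],0],[0.085,[0,0,-0.03],0],[0.085,[0,0,-0.025],0],[0.085,[0,0,-0.016],0],[0.085,[0,0,0],0],[0.02,[0,0,0],0],[0.02,[0,0,0],0]]' 
python3 -m crank '[[0.02,[0,0,0],0],[0.02,[0,0,0],0],[0.02,[0,0,0],0],[0.02,[0,0,0],0],[0.02,[0,0,0],0],[0.02,[0,0,0],0]]'
python3 - <<'E'
from h import *
save(get("scene"),"s2.png")
E
```

```text
time_s: 1.82
eef_pos: [0.4267, -0.2677, 0.0213]
tcp_rot: [2.104, 2.332, 0.0]
ft_force: [1.0, -0.9, -0.3]
opening: 0.0633
gripper_force: 0.0
time_s: 2.32
eef_pos: [0.4269, -0.2679, 0.0216]
tcp_rot: [2.103, 2.331, 0.0]
ft_force: [-0.6, 1.1, 8.3]
opening: 0.0434
gripper_force: 29.4
```

View pics/s2.png

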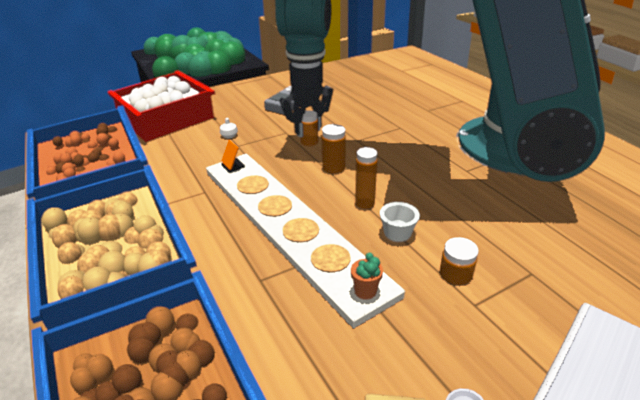

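jar_c is gripped at (310,128), opening 43 mm against its 44 mm diameter. Next I lift it and carry it to coaster2.

```bash
python3 -m crank '[[0.02,[0,0,0.005],0],[0.02,[0,0,0.015],0],[0.02,[0,0,0.025],0],[0.02,[0,0,0.03],0],[0.02,[0,0,0.03],0],[0.02,[0,0,0.025],0],[0.02,[0,0,0.02],0],[0.02,[0.006,0.01,0],0],[0.02,[0.012,0.02,0],0],[0.02,[0.018,0.031,0],0]]' 40
python3 -m crank '[[0.02,[0.018,0.031,0],0],[0.02,[0.018,0.031,0],0],[0.02,[0.018,0.031,0],0],[0.02,[0.018,0.031,0],0],[0.02,[0.018,0.031,0],0],[0.02,[0.018,0.031,0],0],[0.02,[0.018,0.031,0],0],[0.02,[0.012,0.02,0],0],[0.02,[0.005,0.01,0],0],[0.02,[0,0,0],0]]'
python3 st.py C2
```

```text
time_s: 3.2
eef_pos: [0.4621, -0.2067, 0.1706]
tcp_rot: [2.107, 2.329, -0.0]
ft_force: [1.2, 0.2, -2.3]
opening: 0.0432
gripper_force: 41.1
time_s: 4.03
eef_pos: [0.6055, 0.0429, 0.1697]
tcp_rot: [-2.101, -2.335, 0.0]
ft_force: [-0.6, -0.5, -0.9]
opening: 0.0429
gripper_force: 41.1
4.0333 [0.6055 0.0429 0.1697] yaw 6.03 tilt [ 4.e-04 -6.e-04 -1.e+00] open 0.0429 [-0.6 -0.5 -0.9] 41.11895942478441
C2 [0.0007 0.0014]
```

```bash
python3 -m crank '[[0.02,[0.001,-0.001,-0.015],0],[0.02,[0,0,-0.025],0],[0.02,[0,0,-0.025],0],[0.02,[0,0,-0.025],0],[0.02,[0,0,-0.015],0],[0.02,[0,0,-0.01],0],[0.02,[0,0,-0.004],0],[0.02,[0,0,-0.003],0],[0.02,[0,0,-0.002],0],[0.02,[0,0,0],0]]'
python3 st.py C2
```

```text
time_s: 4.87
eef_pos: [0.6065, 0.0395, 0.0468]
tcp_rot: [2.104, 2.332, 0.001]
ft_force: [-0.8, 0.2, -1.5]
opening: 0.0428
gripper_force: 41.1
4.8667 [0.6065 0.0395 0.0468] yaw 5.88 tilt [-2.e-04  9.e-04 -1.e+00] open 0.0428 [-0.8  0.2 -1.5] 41.149685815908015
C2 [-0.0003  0.0048]
```

```bash
python3 -m crank '[[0.02,[0,0.002,-0.001],0],[0.02,[0,0,-0.001],0],[0.02,[0,0,-0.001],0],[0.02,[0,0,0],0]]'
```

```text
time_s: 5.2
eef_pos: [0.6065, 0.0418, 0.0438]
tcp_rot: [2.104, 2.332, 0.001]
ft_force: [-0.6, 0.6, 1.8]
opening: 0.0427
gripper_force: 41.5
```

```bash
python3 -m crank '[[0.05,[0,0,0],0],[0.055,[0,0,0],0],[0.065,[0,0,0],0],[0.085,[0,0,0],0],[0.085,[0,0,0],0],[0.085,[0,0,0.01],0],[0.085,[0,0,0.03],0],[0.085,[0,0,0.04],0],[0.085,[0,0,0.04],0],[0.085,[0,0,0.03],0]]' 
python3 st.py b
python3 - <<'E'
from h import *
save(get("scene"),"s3.png")
E
```

```text
time_s: 6.03
eef_pos: [0.6063, 0.0417, 0.1974]
tcp_rot: [2.103, 2.331, 0.003]
ft_force: [1.1, -0.1, -0.1]
opening: 0.0851
gripper_force: 0.0
6.0333 [0.6063 0.0417 0.1974] yaw 5.89 tilt [-4.0e-04  2.6e-03 -1.0e+00] open 0.0851 [ 1.1 -0.1 -0.1] 0.0
b [-0.1724 -0.175 ]
```

View pics/s3.png

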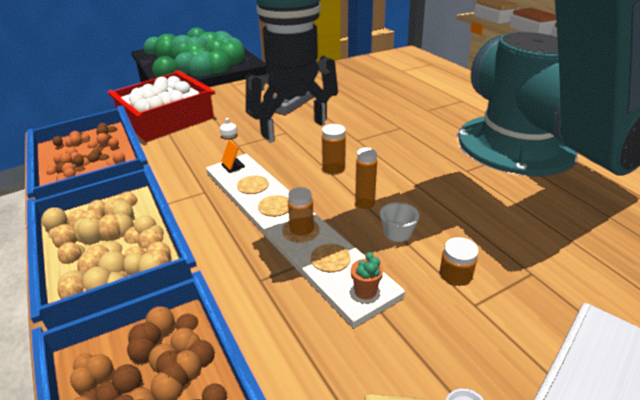

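jar_c stands upright on coaster2 at (300,213). Next is jar_b.

```bash
python3 -m crank '[[0.085,[-0.012,-0.012,0],0],[0.085,[-0.024,-0.024,0],0],[0.085,[-0.024,-0.025,0],0],[0.085,[-0.024,-0.025,0],0],[0.085,[-0.024,-0.025,0],0],[0.085,[-0.024,-0.024,0],0],[0.085,[-0.024,-0.024,0],0],[0.085,[-0.012,-0.012,0],0],[0.085,[-0.004,-0.004,0],0],[0.085,[0,0,0],0]]' 30
python3 st.py b
```

```text
time_s: 6.92
eef_pos: [0.4337, -0.134, 0.1939]
tcp_rot: [2.106, 2.33, 0.0]
ft_force: [0.9, 0.4, -0.3]
opening: 0.085
gripper_force: 0.0
6.9167 [ 0.4337 -0.134   0.1939] yaw 5.78 tilt [-4.e-04  7.e-04 -1.e+00] open 0.085 [ 0.9  0.4 -0.3] 0.0
b [0.0002 0.0007]
```

Target TCP z is 0.036, so down 0.158.

```bash
python3 -m crank '[[0.085,[0,0.001,-0.02],0],[0.085,[0,0,-0.03],0],[0.085,[0,0,-0.03],0],[0.085,[0,0,-0.03],0],[0.085,[0,0,-0.025],0],[0.085,[0,0,-0.015],0],[0.085,[0,0,-0.008],0],[0.085,[0,0,0],0],[0.03,[0,0,0],0],[0.03,[0,0,0],0]]' 
python3 -m crank '[[0.03,[0,0,0],0],[0.03,[0,0,0],0],[0.03,[0,0,0],0],[0.03,[0,0,0],0],[0.03,[0,0,0],0],[0.03,[0,0,0],0]]' 40
```

```text
time_s: 7.75
eef_pos: [0.4352, -0.1324, 0.0363]
tcp_rot: [2.103, 2.332, 0.001]
ft_force: [0.6, -0.9, 0.7]
opening: 0.0631
gripper_force: 0.0
time_s: 8.25
eef_pos: [0.4351, -0.1327, 0.0365]
tcp_rot: [2.103, 2.331, 0.001]
ft_force: [-0.5, 2.1, 7.9]
opening: 0.0516
gripper_force: 40.0
```

```bash
python3 -m crank '[[0.03,[0,0,0.005],0],[0.03,[0,0,0.015],0],[0.03,[0,0,0.025],0],[0.03,[0,0,0.03],0],[0.03,[0,0,0.03],0],[0.03,[0,0,0.025],0],[0.03,[0,0,0.02],0],[0.03,[0.01,0.005,0],0],[0.03,[0.02,0.01,0],0],[0.03,[0.03,0.015,0],0]]'
python3 -m crank '[[0.03,[0.03,0.015,0],0],[0.03,[0.03,0.015,0],0],[0.03,[0.03,0.015,0],0],[0.03,[0.02,0.01,0],0],[0.03,[0.01,0.004,0],0],[0.03,[0,0,-0.01],0],[0.03,[0,0,-0.025],0],[0.03,[0,0,-0.025],0],[0.03,[0,0,-0.015],0],[0.03,[0,0,0],0]]'
python3 st.py C3
```

```text
time_s: 9.08
eef_pos: [0.494, -0.1022, 0.1857]
tcp_rot: [2.106, 2.33, -0.0]
ft_force: [0.9, -1.7, -2.3]
opening: 0.0516
gripper_force: 42.6
time_s: 9.92
eef_pos: [0.6115, -0.043, 0.1063]
tcp_rot: [-2.101, -2.328, 0.005]
ft_force: [-0.8, 0.6, -2.5]
opening: 0.0515
gripper_force: 42.6
9.9167 [ 0.6115 -0.043   0.1063] yaw 5.87 tilt [ 0.0017 -0.0057 -1.    ] open 0.0515 [-0.8  0.6 -2.5] 42.637179493904114
C3 [ 0.0032 -0.002 ]
```

```bash
python3 -m crank '[[0.03,[0.003,-0.001,-0.01],0],[0.03,[0,0,-0.014],0],[0.03,[0,0,-0.01],0],[0.03,[0,0,-0.005],0],[0.03,[0,0,-0.003],0],[0.03,[0,0,-0.002],0],[0.03,[0,0,0],0],[0.03,[0,0,0],0]]'
python3 st.py C3
```

```text
time_s: 10.58
eef_pos: [0.6175, -0.0444, 0.0668]
tcp_rot: [2.104, 2.332, 0.001]
ft_force: [-0.2, -0.0, -2.5]
opening: 0.0511
gripper_force: 42.7
10.5833 [ 0.6175 -0.0444  0.0668] yaw 5.89 tilt [-2.e-04  7.e-04 -1.e+00] open 0.0511 [-0.2 -0.  -2.5] 42.72965848445892
C3 [-0.0028 -0.0006]
```

```bash
python3 -m crank '[[0.03,[-0.003,0,-0.003],0],[0.03,[0,0,-0.002],0],[0.03,[0,0,-0.001],0],[0.03,[0,0,-0.001],0],[0.03,[0,0,-0.001],0],[0.03,[0,0,0],0]]'
```

```text
time_s: 11.08
eef_pos: [0.6142, -0.0443, 0.0586]
tcp_rot: [2.104, 2.332, 0.0]
ft_force: [-0.6, 0.2, 1.2]
opening: 0.0511
gripper_force: 42.9
```

Touching the coaster, since the force went from −2.5 to +1.2 N. I release, rise, then go to jar_a at (.4493, .0131).

```bash
python3 -m crank '[[0.058,[0,0,0],0],[0.064,[0,0,0],0],[0.072,[0,0,0],0],[0.085,[0,0,0],0],[0.085,[0,0,0],0],[0.085,[0,0,0.01],0],[0.085,[0,0,0.03],0],[0.085,[0,0,0.04],0],[0.085,[0,0,0.04],0],[0.085,[0,0,0.03],0]]' 
python3 -m crank '[[0.085,[-0.012,0.004,0],0],[0.085,[-0.025,0.009,0],0],[0.085,[-0.03,0.01,0],0],[0.085,[-0.03,0.01,0],0],[0.085,[-0.03,0.01,0],0],[0.085,[-0.022,0.008,0],0],[0.085,[-0.012,0.004,0],0],[0.085,[-0.004,0.002,0],0],[0.085,[0,0,0],0],[0.085,[0,0,0],0]]' 30
python3 st.py a
```

```text
time_s: 11.92
eef_pos: [0.6143, -0.0443, 0.2124]
tcp_rot: [2.103, 2.331, 0.002]
ft_force: [0.7, -0.2, 0.1]
opening: 0.0846
gripper_force: 0.0
time_s: 12.75
eef_pos: [0.45, 0.0125, 0.2088]
tcp_rot: [2.104, 2.332, 0.001]
ft_force: [0.9, 0.3, 0.1]
opening: 0.0853
gripper_force: 0.0
12.75 [0.45   0.0125 0.2088] yaw 5.89 tilt [-3.0e-04  1.1e-03 -1.0e+00] open 0.0853 [0.9 0.3 0.1] 0.0
a [-0.0007  0.0006]
```

```bash
python3 -m crank '[[0.085,[-0.001,0.001,-0.02],0],[0.085,[0,0,-0.03],0],[0.085,[0,0,-0.03],0],[0.085,[0,0,-0.03],0],[0.085,[0,0,-0.02],0],[0.085,[0,0,-0.014],0],[0.085,[0,0,-0.007],0],[0.085,[0,0,0],0],[0.02,[0,0,0],0],[0.02,[0,0,0],0]]' 
python3 -m crank '[[0.02,[0,0,0],0],[0.02,[0,0,0],0],[0.02,[0,0,0],0],[0.02,[0,0,0],0],[0.02,[0,0,0],0],[0.02,[0,0,0],0],[0.02,[0,0,0],0]]' 40
```

```text
time_s: 13.58
eef_pos: [0.4491, 0.0135, 0.0581]
tcp_rot: [2.104, 2.332, 0.001]
ft_force: [0.1, -0.5, -0.2]
opening: 0.0635
gripper_force: 0.0
time_s: 14.17
eef_pos: [0.4488, 0.0136, 0.058]
tcp_rot: [2.104, 2.332, 0.001]
ft_force: [0.2, -0.3, 6.3]
opening: 0.0393
gripper_force: 41.8
```

```bash
python3 -m crank '[[0.02,[0,0,0.005],0],[0.02,[0,0,0.015],0],[0.02,[0,0,0.025],0],[0.02,[0,0,0.03],0],[0.02,[0,0,0.03],0],[0.02,[0,0,0.025],0],[0.02,[0,0,0.02],0],[0.02,[0.008,-0.007,0],0],[0.02,[0.016,-0.013,0],0],[0.02,[0.024,-0.02,0],0]]'
python3 -m crank '[[0.02,[0.026,-0.022,0],0],[0.02,[0.026,-0.022,0],0],[0.02,[0.026,-0.022,0],0],[0.02,[0.024,-0.02,0],0],[0.02,[0.016,-0.013,0],0],[0.02,[0.009,-0.008,0],0],[0.02,[0,0,-0.01],0],[0.02,[0,0,-0.025],0],[0.02,[0,0,-0.025],0],[0.02,[0,0,-0.015],0]]'
python3 -m crank '[[0.02,[0,0,-0.01],0],[0.02,[0,0,0],0],[0.02,[0,0,0],0]]'
python3 st.py C4
```

```text
time_s: 15.0
eef_pos: [0.4958, -0.0261, 0.2075]
tcp_rot: [-2.103, -2.334, -0.0]
ft_force: [0.9, 1.1, -1.3]
opening: 0.0391
gripper_force: 41.7
time_s: 15.83
eef_pos: [0.6222, -0.1334, 0.1289]
tcp_rot: [-2.103, -2.33, 0.002]
ft_force: [0.7, -0.5, -2.4]
opening: 0.0391
gripper_force: 41.6
time_s: 16.08
eef_pos: [0.6231, -0.1335, 0.1221]
tcp_rot: [-2.104, -2.332, 0.0]
ft_force: [0.3, -1.0, -1.7]
opening: 0.0391
gripper_force: 41.6
16.0833 [ 0.6231 -0.1335  0.1221] yaw 5.88 tilt [ 3.e-04 -6.e-04 -1.e+00] open 0.0391 [ 0.3 -1.  -1.7] 41.63092743605375
C4 [ 0.0009 -0.0007]
```

Target z is 0.080, so −0.042.

```bash
python3 -m crank '[[0.02,[0.001,0,-0.01],0],[0.02,[0,0,-0.012],0],[0.02,[0,0,-0.008],0],[0.02,[0,0,-0.004],0],[0.02,[0,0,-0.003],0],[0.02,[0,0,-0.002],0],[0.02,[0,0,0],0],[0.02,[0,0,0],0]]'
python3 st.py C4
```

```text
time_s: 16.75
eef_pos: [0.6244, -0.1334, 0.0836]
tcp_rot: [2.104, 2.332, 0.0]
ft_force: [0.6, -0.1, -1.5]
opening: 0.0391
gripper_force: 41.7
16.75 [ 0.6244 -0.1334  0.0836] yaw 5.89 tilt [-2.e-04  4.e-04 -1.e+00] open 0.0391 [ 0.6 -0.1 -1.5] 41.71316312626004
C4 [-0.0004 -0.0008]
```

```bash
python3 -m crank '[[0.02,[0,0,-0.001],0],[0.02,[0,0,-0.001],0],[0.02,[0,0,-0.001],0],[0.02,[0,0,-0.001],0],[0.02,[0,0,0],0]]'
```

```text
time_s: 17.17
eef_pos: [0.6248, -0.1334, 0.0798]
tcp_rot: [2.104, 2.332, 0.001]
ft_force: [1.8, -0.0, 3.3]
opening: 0.0391
gripper_force: 40.0
```

```bash
python3 -m crank '[[0.046,[0,0,0],0],[0.052,[0,0,0],0],[0.065,[0,0,0],0],[0.085,[0,0,0],0],[0.085,[0,0,0],0],[0.085,[0,0,0.01],0],[0.085,[0,0,0.03],0],[0.085,[0,0,0.04],0],[0.085,[0,0,0.04],0],[0.085,[0,0,0.02],0]]' 
python3 -m crank '[[0.085,[-0.008,0.015,0],0],[0.085,[-0.015,0.03,0],0],[0.085,[-0.018,0.036,0],0],[0.085,[-0.018,0.036,0],0],[0.085,[-0.018,0.036,0],0],[0.085,[-0.018,0.036,0],0],[0.085,[-0.018,0.036,0],0],[0.085,[-0.018,0.036,0],0],[0.085,[-0.018,0.036,0],0],[0.085,[-0.018,0.036,0],0]]' 30
python3 -m crank '[[0.085,[-0.015,0.03,0],0],[0.085,[-0.01,0.018,0],0],[0.085,[-0.004,0.005,0],0],[0.085,[0,0,0],0],[0.085,[0,0,0],0]]'
python3 st.py d
```

```text
time_s: 18.0
eef_pos: [0.6249, -0.1335, 0.2248]
tcp_rot: [2.101, 2.329, 0.003]
ft_force: [0.9, -0.7, 0.4]
opening: 0.0851
gripper_force: 0.0
time_s: 18.83
eef_pos: [0.456, 0.2011, 0.2202]
tcp_rot: [2.104, 2.332, 0.001]
ft_force: [0.6, 1.1, -0.5]
opening: 0.0848
gripper_force: 0.0
time_s: 19.25
eef_pos: [0.4285, 0.2522, 0.2197]
tcp_rot: [2.104, 2.333, 0.0]
ft_force: [0.5, -0.1, 0.3]
opening: 0.0848
gripper_force: 0.0
19.25 [0.4285 0.2522 0.2197] yaw 5.9 tilt [-2.e-04  5.e-04 -1.e+00] open 0.0848 [ 0.5 -0.1  0.3] 0.0
d [0.0005 0.0003]
```

```bash
python3 -m crank '[[0.085,[0,0,-0.02],0],[0.085,[0,0,-0.035],0],[0.085,[0,0,-0.035],0],[0.085,[0,0,-0.035],0],[0.085,[0,0,-0.03],0],[0.085,[0,0,-0.025],0],[0.085,[0,0,-0.015],0],[0.085,[0,0,-0.01],0],[0.085,[0,0,-0.004],0],[0.085,[0,0,0],0]]' 
python3 st.py d
python3 -m crank '[[0.035,[0,0,0],0],[0.035,[0,0,0],0],[0.035,[0,0,0],0],[0.035,[0,0,0],0],[0.035,[0,0,0],0],[0.035,[0,0,0],0],[0.035,[0,0,0],0],[0.035,[0,0,0],0]]' 40
```

```text
time_s: 20.08
eef_pos: [0.4286, 0.2515, 0.0097]
tcp_rot: [-2.106, -2.331, 0.002]
ft_force: [0.3, -0.2, 0.3]
opening: 0.0848
gripper_force: 0.0
20.0833 [0.4286 0.2515 0.0097] yaw 5.79 tilt [-5.0e-04 -1.1e-03 -1.0e+00] open 0.0848 [ 0.3 -0.2  0.3] 0.0
d [0.0004 0.001 ]
time_s: 20.75
eef_pos: [0.429, 0.2527, 0.0114]
tcp_rot: [2.104, 2.331, 0.002]
ft_force: [-0.4, -3.3, 10.1]
opening: 0.0551
gripper_force: 40.7
```

```bash
python3 -m crank '[[0.035,[0,0,0.005],0],[0.035,[0,0,0.015],0],[0.035,[0,0,0.025],0],[0.035,[0,0,0.03],0],[0.035,[0,0,0.03],0],[0.035,[0,0,0.025],0],[0.035,[0,0,0.02],0],[0.035,[0.008,-0.006,0],0],[0.035,[0.016,-0.011,0],0],[0.035,[0.024,-0.017,0],0]]'
python3 -m crank '[[0.035,[0.026,-0.018,0],0],[0.035,[0.026,-0.018,0],0],[0.035,[0.026,-0.018,0],0],[0.035,[0.022,-0.015,0],0],[0.035,[0.014,-0.011,0],0],[0.035,[0.006,-0.005,0],0],[0.035,[0,0,-0.01],0],[0.035,[0,0,-0.025],0],[0.035,[0,0,-0.025],0],[0.035,[0,0,-0.015],0]]'
python3 -m crank '[[0.035,[0,0,-0.01],0],[0.035,[0,0,0],0],[0.035,[0,0,0],0]]'
python3 st.py C1
```

```text
time_s: 21.58
eef_pos: [0.4757, 0.2188, 0.1605]
tcp_rot: [-2.102, -2.335, -0.0]
ft_force: [0.3, 1.5, -1.6]
opening: 0.0547
gripper_force: 43.1
time_s: 22.42
eef_pos: [0.5939, 0.1342, 0.0823]
tcp_rot: [-2.102, -2.332, 0.003]
ft_force: [0.8, -0.6, -2.8]
opening: 0.0549
gripper_force: 43.0
time_s: 22.67
eef_pos: [0.5956, 0.1341, 0.0753]
tcp_rot: [-2.103, -2.333, 0.001]
ft_force: [0.1, -0.1, -2.4]
opening: 0.0546
gripper_force: 43.0
22.6667 [0.5956 0.1341 0.0753] yaw 5.92 tilt [ 1.e-04 -7.e-04 -1.e+00] open 0.0546 [ 0.1 -0.1 -2.4] 43.00054512452334
C1 [ 0.0019 -0.0006]
```

Target z is about 0.033.

```bash
python3 -m crank '[[0.035,[0.001,0,-0.01],0],[0.035,[0,0,-0.012],0],[0.035,[0,0,-0.008],0],[0.035,[0,0,-0.004],0],[0.035,[0,0,-0.003],0],[0.035,[0,0,-0.001],0],[0.035,[0,0,0],0],[0.035,[0,0,0],0]]'
python3 -m crank '[[0.035,[0,0,-0.001],0],[0.035,[0,0,-0.001],0],[0.035,[0,0,0],0]]'
python3 st.py C1
```

```text
time_s: 23.33
eef_pos: [0.5974, 0.1337, 0.0377]
tcp_rot: [2.104, 2.332, 0.001]
ft_force: [0.7, -0.2, -2.0]
opening: 0.0547
gripper_force: 43.1
time_s: 23.58
eef_pos: [0.5972, 0.1337, 0.0353]
tcp_rot: [2.104, 2.333, 0.0]
ft_force: [-0.9, 0.8, -1.4]
opening: 0.0546
gripper_force: 43.1
23.5833 [0.5972 0.1337 0.0353] yaw 5.89 tilt [ 0.e+00  1.e-04 -1.e+00] open 0.0546 [-0.9  0.8 -1.4] 43.09513793326914
C1 [ 0.0003 -0.0002]
```

```bash
python3 -m crank '[[0.035,[0,0,-0.001],0],[0.035,[0,0,-0.001],0],[0.035,[0,0,0],0]]'
```

```text
time_s: 23.83
eef_pos: [0.5973, 0.1337, 0.0335]
tcp_rot: [2.104, 2.332, 0.0]
ft_force: [-2.0, 0.6, 2.3]
opening: 0.0547
gripper_force: 43.4
```

Contact. I release, rise and back away to the robot's side, then check.

```bash
python3 -m crank '[[0.06,[0,0,0],0],[0.066,[0,0,0],0],[0.075,[0,0,0],0],[0.085,[0,0,0],0],[0.085,[0,0,0],0],[0.085,[0,0,0.01],0],[0.085,[0,0,0.03],0],[0.085,[0,0,0.04],0],[0.085,[0,0,0.04],0],[0.085,[0,0,0.04],0]]' 
python3 -m crank '[[0.085,[-0.015,0.01,0.01],0],[0.085,[-0.03,0.02,0],0],[0.085,[-0.03,0.02,0],0],[0.085,[-0.03,0.02,0],0],[0.085,[-0.03,0.02,0],0],[0.085,[-0.03,0.02,0],0],[0.085,[-0.03,0.02,0],0],[0.085,[-0.02,0.015,0],0],[0.085,[0,0,0],0],[0.085,[0,0,0],0]]'
python3 - <<'E'
from h import *
save(get("scene"),"s4.png");d=get("top");save(d,"t4.png")
hsv=cv2.cvtColor(d["img"],cv2.COLOR_RGB2HSV)
w=((hsv[...,1]<70)&(hsv[...,2]>150)).astype(np.uint8)
C=dict(d=(.5975,.1335,.077),c=(.6062,.0443,.097),b=(.6147,-.045,.117),a=(.624,-.1342,.137))
f=200/np.tan(np.radians(d["vfov"])/2)
for k,X in C.items():
    c=np.array(d["R"])@X+np.array(d["t"]);q=c[:2]/c[2];q=q*(1+d["k1"]*(q@q));print(k,"expected lid px",(q*f+[d["cx"],d["cy"]]).round(1))
E
```

```text
time_s: 24.67
eef_pos: [0.5966, 0.1336, 0.196]
tcp_rot: [2.104, 2.332, 0.0]
ft_force: [-0.0, -0.6, 0.5]
opening: 0.0851
gripper_force: 0.0
time_s: 25.5
eef_pos: [0.3814, 0.2793, 0.2042]
tcp_rot: [2.101, 2.335, 0.002]
ft_force: [-0.0, -0.1, -0.2]
opening: 0.0847
gripper_force: 0.0
d expected lid px [255.  177.4]
c expected lid px [297.3 170.9]
b expected lid px [341.9 164.2]
a expected lid px [388.8 156.8]
```

View pics/s4.png

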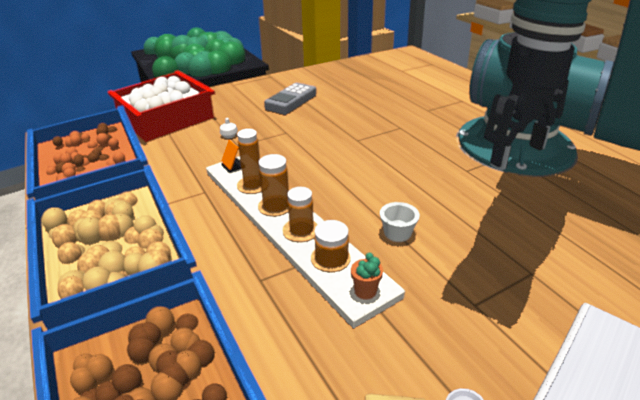

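View pics/t4.png

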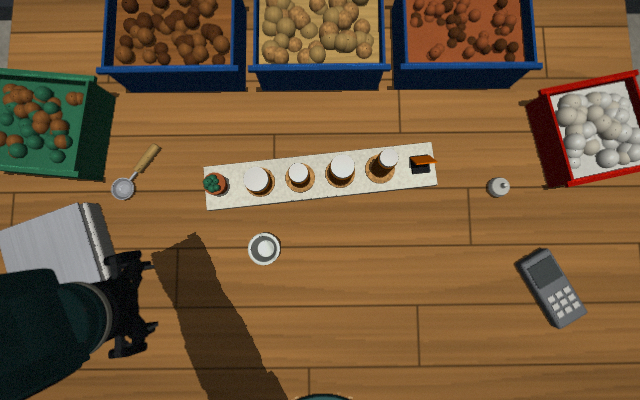

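The four jars stand upright in order, with lids at about (257,179), (299,174), (342,167) and (389,157). The mortar is unmoved at (264,249). Before handing in, I check the centring once with numbers.

```bash
python3 - <<'E'
from h import *
d=get("top");hsv=cv2.cvtColor(d["img"],cv2.COLOR_RGB2HSV)
w=((hsv[...,1]<14)&(hsv[...,2]>175)).astype(np.uint8)
w=cv2.morphologyEx(w,cv2.MORPH_OPEN,np.ones((5,5),np.uint8))
print(hsv[177,255],hsv[190,230])
n,l,s,c=cv2.connectedComponentsWithStats(w)
for k,u,v,z,t in(("d",255,177,.077,(.5975,.1335)),("c",297,171,.097,(.6062,.0443)),("b",342,164,.117,(.6147,-.045)),("a",389,157,.137,(.624,-.1342))):
    i=l[v,u]; p=onz(d,*c[i],z); print(k,i,c[i].round(1),s[i][2:],"err mm",((p[:2]-t)*1000).round(1))
E
```

```text
[ 30   9 208] [ 27  22 207]
d 4 [255.8 178.7] [ 23  24 395] err mm [-2.8 -1.7]
c 3 [297.8 172.5] [ 17  18 244] err mm [-3.3 -0.9]
b 2 [342.2 165.6] [ 23  22 410] err mm [-2.9 -0.5]
a 1 [388.9 157.2] [ 17  17 231] err mm [-0.9 -0. ]
```

All are within about 3.5 mm, against the 12 mm allowed.

```bash
python3 -c "
from plant import manip
print(manip.close_job())"
```

```text
the job is handed in; nothing more can be done
None
```

The four jars stand in height order on their coasters, with jar_a next to the price card. Each is upright and within about 3.5 mm of its coaster's centre in the last top view. The mortar looks unmoved. The job is handed in; the hand-in call returned no verdict.

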